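# Hang the lint screen up to dry

## Task

Draw the lint screen, the flat frame with an eyelet in its tab, straight up out of its slot in the lint trap box, and hang it up to dry by slipping its eyelet onto the peg of the steel drying stand, so that it hangs upright and still from the peg when you let go. Do not drop or tip the screen over; leave the plain cartridge seated in its slot and the other things on the counter where they are.

Things in the scene. Friction and masses are not known exactly. Their poses are not given: they have to be found in the camera images.
- trap: Fixed lint trap box: white, 170 (x) x 160 (y) x 100 mm high, origin at the centre of its underside; aluminium duct spigot (92 mm across, 35 long) on its +x face. Two slots in its top, each 11 (x) by 114 mm (y), centred 40 mm before and behind (-x, +x) its centre; slot floors 10 mm above the counter. Screen in one slot, cartridge in the other; which is which varies.
- screen: Lint screen: stiff flat grey frame with mesh, 8 mm thick (x is the normal), about 0.12 kg, upright in a slot, on its floor. Frame 110 mm wide (y), 92 high; above it, centred, a flat tab 60 wide whose top edge is 150 mm above the lower edge (60 mm above the box when seated). Origin at the centre of the lower edge, z up. Same front and back.
- eyelet (a point): Centre of the round eyelet, a 25 mm through hole (along screen x) in the tab of the screen: 46 mm below the tab's top edge, 104 mm above the lower edge, on the centre line. Its axes are the screen's.
- cartridge: Carbon cartridge, a plain grey plate 8 x 110 x 112 mm without tab or hole, in the box's other slot, sticking out 22 mm. Origin at the centre of its lower edge. Stays where it is.
- stand: Steel drying stand, fixed to the counter: base plate 130 (x) x 110 (y) x 10 mm, a round post (18 mm across, up to 172 mm) 50 mm behind (+x of) the centre, and one level peg from the post towards -x. Origin at the centre of its underside.
- peg_mid (a point): Middle of the bare peg on its axis, above the stand's origin, 160 mm above the counter; axes as the stand's. The peg is a straight level round bar of 10 mm diameter along stand x, from its free rounded end at x = -50 mm to the post's face at x = +41 mm.
- peg_tip (a point): Free end of the peg on its axis (stand x = -50 mm, 160 mm above the counter).
- scoop_cup: Bystander: white measuring cup, 64 mm across, 70 mm high, between the box and the stand, nearer the robot. Origin under its centre.
- brush: Bystander: brush 170 mm long, lying on the counter along x, beyond the box and the stand. Origin at its underside.
- soap_a: Bystander: amber soap bottle, 60 mm across, 150 mm high, between the box and the stand. Origin under its centre.
- soap_b: Bystander: a second amber soap bottle of the same size, at the right side.
- stain_bar: Bystander: pale stain-remover bar 85 x 55 x 28 mm, at the right, towards the back. Origin under its centre.
- peg_tin: Bystander: metal tin 80 mm across, 90 mm high. Origin under its centre.
There are look-alikes about, which are no part of the job. What is shaped like the screen but orange or yellow is not meant. Leave any red look-alike of the cartridge alone.

How it is judged:
On the way, in this order (a step that is already met when the one before it is completed fails the run):
1. the screen is drawn upward clear of its slot, upright (z of screen in the frame of trap above 0.102 m and angle between screen's own z axis and vertical below 0.3 rad), for 0.1 s.
2. the peg passes through the screen's eyelet (x of eyelet in the frame of peg_mid between -0.04 and 0.042 m and y of eyelet in the frame of peg_mid between -0.01 and 0.01 m and z of eyelet in the frame of peg_mid between -0.012 and 0.012 m and angle between the x axis of screen and the x axis of stand, either way round below 0.45 rad), for 0.2 s.
At the end, for the whole second after the job is handed in: The screen hangs at rest on the stand's peg, let go: eyelet centre -40 to +42 mm along the peg from its middle, within 10 mm sideways, 0 to 12 mm below the peg's axis; screen upright within 0.3 rad, square to the peg within 0.45 rad. Cartridge still seated (raised under 10 mm) (x of eyelet in the frame of peg_mid between -0.04 and 0.042 m and y of eyelet in the frame of peg_mid between -0.01 and 0.01 m and z of eyelet in the frame of peg_mid between -0.012 and 0 m and angle between the x axis of screen and the x axis of stand, either way round below 0.45 rad and contact force between screen and stand above 0.3 N and angle between screen's own z axis and vertical below 0.3 rad and linear speed of screen below 0.03 m/s and angular speed of screen below 0.3 rad/s and z of cartridge in the frame of trap below 0.02 m); the robot touches nothing.
It fails at once if the screen is tipped over or dropped (leans more than 0.7 rad) (angle between screen's own z axis and vertical above 0.7 rad).
It fails at once if the cartridge is pulled up by more than 20 mm (z of cartridge in the frame of trap above 0.03 m).
It fails at once if a bystander is moved by more than 30 mm (distance of any of scoop_cup, brush, soap_a, soap_b, stain_bar, peg_tin from where it was at the start of the episode above 0.03 m).
It also fails if it takes over 54 s, if anything falls off the work surface, if the arm or the gripper's body presses on something with over 40 N, if the wrist force passes 120 N, or if a joint passes its speed limit or range.

## Robot

A 7-joint arm with a two-finger parallel gripper is mounted at the origin on the work surface. World frame = base frame: x ahead of the robot, y to its left, z up, the work surface at z = 0. Lengths are in m, angles in rad, forces in N, time in s.
With the tool pointing down it reaches from about 0.4 to 0.9 m from the base axis. Payload 5.6 kg.
Tool frame: the origin (TCP) lies midway between the tips of the shut fingers; the grasp point (between the pads) lies 19 mm behind it; z points along the fingers, y is the line along which they close (so a half turn about z gives the same grasp; the last joint's range is limited). The gripper opens to 92 mm and grips with 3 to 60 N. Pads are 20 mm wide; open, the fingers measure 128 mm over their backs; the gripper's body (75 mm by 189 mm) begins 69 mm behind the grasp point.
Start: joints at [-1.181, 0.468, -0.012, 1.603, 0.006, 1.071, -0.056], TCP at [0.273, 0.59, 0.215] pointing down, gripper open.
Joint ranges: [-2.53, 2.53], [-0.31, 2.02], [-1.57, 1.55], [0.28, 2.44], [-1.29, 4.43], [0.15, 1.84], [-2.92, 2.92]. Speed limits (rad/s): [2.57, 2.57, 3.14, 3.14, 3.14, 3.14, 3.14].

## Interface

Orientations are given as a 3x3 rotation matrix whose columns are the frame's x, y, z axes.
In Python, from station import robot gives the robot as it stands. Calls block until the motion is done:
- robot.move_pose(position, orientation): joint-space move of the TCP to a pose.
- robot.move_linear(position, attitude=None, v=0.15, force_limit=None): straight line of the TCP; attitude=None keeps the orientation; v is the mean speed in m/s. With force_limit (N) it stops when the force on the tool has changed by that much, and returns True; else False.
- robot.move_j(angles): joint-space move.
- robot.ungrasp() and robot.close(effort=None): open the fingers fully, or close them until they stop; effort is the grip in N (None keeps the last).
- robot.hold(seconds).
- robot.ik(position, orientation): joint angles nearest the present ones, or None.
- robot.state(): the state.
- robot.grab_frame(name): name is "side" or "top" or "wrist"; returns a dict with "color" (480x640x3 uint8, red, green, blue), "K" (3x3 intrinsics, pixels), "world_to_cam" (4x4, takes a point from world to camera coordinates); the wrist camera has in their place "T_tool_cam" (4x4, takes a point from camera to tool coordinates, whose origin is the TCP and whose axes are the flange's). Camera axes: x right, y up, looking along -z (the intrinsics and any distortion apply to the point x, -y, -z); pixel columns grow to the right and rows downward; lengths in m; the calibration is good to about 2 mm. A picture is of the moment at which its call begins: read the wrist's pose just before it. There is no depth.
A pose or a line that the arm cannot do raises robot.PlanningError and nothing moves.
- robot.job_done(): hands the job in; it is judged then, once.
The state is a dict: "time_s": time; "q": joint angles; "qd": joint speeds; "effort": joint torques, N m; "tool_pos": TCP position; "eef_rot": TCP orientation; "contact_force": force on the tool from outside, world axes, zero at the start; "moment": the same for the moment, N m; "grip_width": finger opening in m; "finger_force": force on a finger pad.
Only numpy, scipy, OpenCV 4.12 (cv2) and the standard library are available. Lean on these libraries where they do the work, as an engineer would, in place of code of your own. Each camera call takes 0.05 s, during which the arm holds its last target. There are 200 camera calls.

## Working session

There is one attempt and no reset: what is moved stays moved. The work goes in short steps, each a Python script; the robot and the scene stay as the last script left them, time stands still between calls to the robot, and variables do not carry over. Pictures are saved under pics/ and viewed, at most 10 in all, crops included, and the job is handed in when it is done.

```bash
ls; mkdir -p pics; python3 - <<'E'
from station import robot
import cv2, numpy as np, pickle
d={}
for n in ["side","top","wrist"]:
    f=robot.grab_frame(n); d[n]=f
    cv2.imwrite(f"pics/{n}0.png",f["color"][:,:,::-1])
    print(n,{k:np.round(v,3).tolist() for k,v in f.items() if k!="color"})
pickle.dump(d,open("f0.pkl","wb"))
s=robot.state(); print(s["time_s"],s["tool_pos"],s["eef_rot"],s["contact_force"],s["grip_width"])
E
```

```text
pics
side {'K': [[539.555, 0.0, 326.119], [0.0, 539.555, 235.316], [0.0, 0.0, 1.0]], 'world_to_cam': [[-0.989, -0.146, 0.02, 0.525], [0.121, -0.724, 0.679, -0.155], [-0.085, 0.674, 0.734, -1.261], [0.0, 0.0, 0.0, 1.0]]}
top {'K': [[512.627, 0.0, 315.885], [0.0, 512.627, 243.381], [0.0, 0.0, 1.0]], 'world_to_cam': [[-0.011, -1.0, -0.012, 0.029], [0.989, -0.013, 0.148, -0.558], [-0.148, -0.011, 0.989, -1.213], [0.0, 0.0, 0.0, 1.0]]}
wrist {'K': [[336.916, 0.0, 315.431], [0.0, 336.916, 233.124], [0.0, 0.0, 1.0]], 'T_tool_cam': [[0.0, 0.963, 0.269, 0.076], [1.0, -0.001, 0.0, 0.0], [0.001, 0.269, -0.963, -0.17], [0.0, 0.0, 0.0, 1.0]]}
0.15 [0.27251497 0.58964433 0.21387574] [[-9.07740744e-01  4.19531316e-01 -4.65819441e-04]
 [ 4.19531564e-01  9.07739910e-01 -1.23426082e-03]
 [-9.49681703e-05 -1.31581480e-03 -9.99999130e-01]] [-0.28197579 -0.7572464  -0.0408517 ] 0.0919909860921664
```

View pics/top0.png

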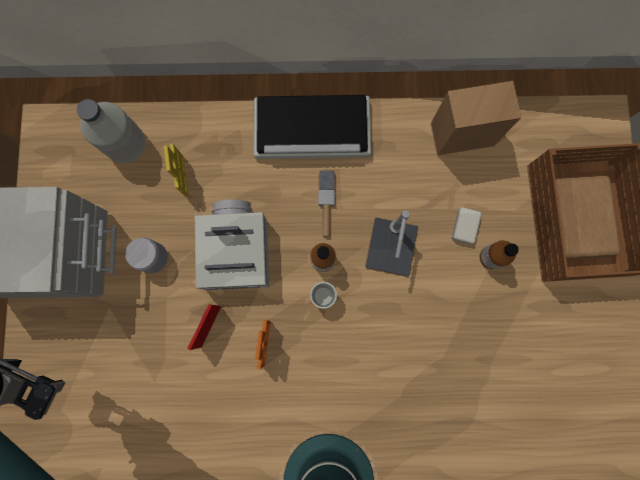

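View pics/side0.png

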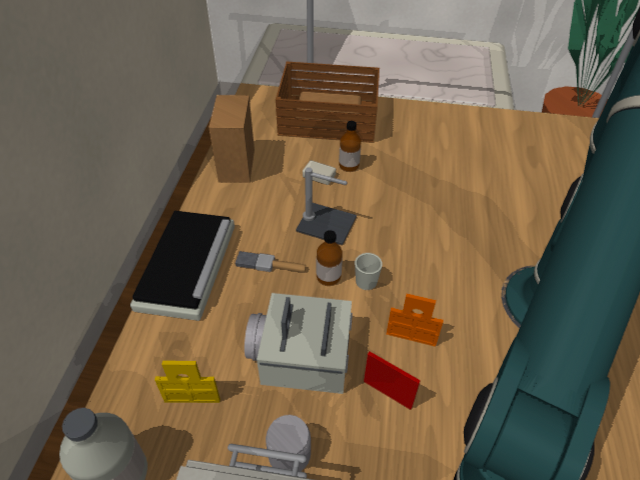

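The screen candidates in the top picture are:
- Grey in the rear slot (230,231).
- Grey in the front slot (230,267).
- Orange (262,345) and yellow (175,168), both excluded by colour.
- Red (204,327), a cartridge look-alike.

The rear grey one is narrower and stands higher in both views, as a tab would. I'll confirm this in a crop.

```bash
python3 - <<'E'
import cv2, numpy as np
t=cv2.imread("pics/top0.png"); s=cv2.imread("pics/side0.png")
r=lambda im,k:cv2.resize(im,None,fx=k,fy=k,interpolation=cv2.INTER_CUBIC)
a=r(t[195:295,185:285],4); b=r(s[285:395,240:360],3.33); b=cv2.copyMakeBorder(b,0,400-b.shape[0] if b.shape[0]<400 else 0,0,0,0)[:400,:400]
cv2.imwrite("pics/crop1.png",np.hstack([a,b]))
c=r(t[195:285,355:435],4.4)[:396]; d=r(s[155:250,280:370],4.16)[:396]
h=min(c.shape[0],d.shape[0]);cv2.imwrite("pics/crop2.png",np.hstack([c[:h],d[:h]])); print(a.shape,b.shape,c.shape,d.shape)
E
```

```text
(400, 400, 3) (400, 400, 3) (396, 352, 3) (395, 374, 3)
```

View pics/crop1.png

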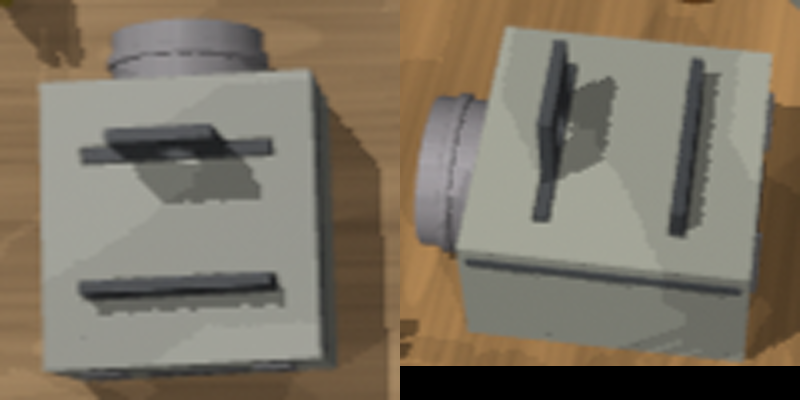

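View pics/crop2.png

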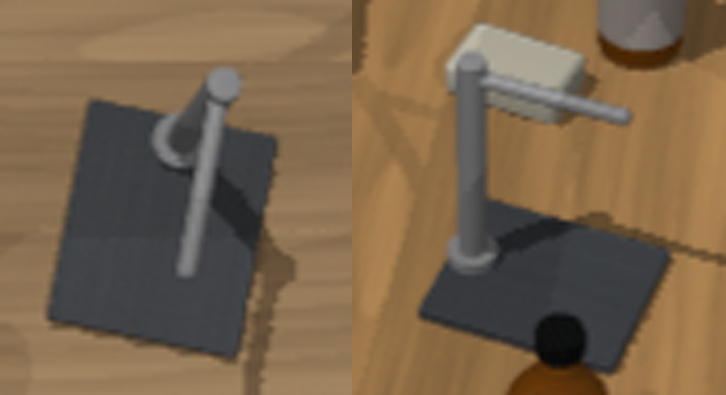

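The crop confirms it. The rear-slot plate (top view crop 160,140) has a narrow raised tab over a wider body, so that is the screen. The front-slot plate is uniform, so it is the cartridge. Next I'll fit the trap, screen and stand poses to the visible corners.

```bash
cat > h.py <<'E'
import numpy as np, pickle, cv2
from scipy.optimize import least_squares
def proj(f,P,W2C=None):
    W=f["world_to_cam"] if W2C is None else W2C
    c=np.atleast_2d(P)@W[:3,:3].T+W[:3,3]
    p=np.c_[c[:,0],-c[:,1],-c[:,2]]@f["K"].T
    return p[:,:2]/p[:,2:]
def place(v,L):
    c,s=np.cos(v[2]),np.sin(v[2]); L=np.array(L,float)
    return np.c_[v[0]+c*L[:,0]-s*L[:,1], v[1]+s*L[:,0]+c*L[:,1], L[:,2]]
E
cat > fit.py <<'E'
from h import *
d=pickle.load(open("f0.pkl","rb"))
def un(uv,o,k): return (np.array(uv,float)+.5)/k-.5+o
def fit(obs,x0,n):
    g=lambda v:np.concatenate([(proj(d[c],place(v,L))-uv).ravel() for c,L,uv in obs])
    r=least_squares(g,x0,loss="soft_l1"); print(n,np.round(r.x,4)); print(np.round(g(r.x).reshape(-1,2),1).tolist()); return r.x
A,B=.085,.08
trap=fit([("top",[(A,B,.1),(A,-B,.1),(-A,-B,.1),(-A,B,.1)],un([(40,84),(310,70),(322,358),(46,370)],(185,195),4)),
 ("side",[(A,-B,.1),(-A,-B,.1),(-A,B,.1),(A,B,.1)],un([(107,27),(371,54),(352,282),(61,250)],(240,285),3.33))],[.6,.2,0],"trap")
scr=fit([("top",[(.004,.03,.16),(.004,-.03,.16),(-.004,.03,.16),(-.004,-.03,.16)],un([(105,130),(211,124),(107,143),(215,136)],(185,195),4))],[.64,.2,0],"screen")
print("trap->screen",place(trap,[(.04,0,0)]), scr)
A,B=.065,.055
st=fit([("top",[(A,B,.01),(A,-B,.01),(-A,-B,.01),(-A,B,.01),(.05,0,.172),(-.049,0,.16)],un([(92,100),(276,138),(238,357),(48,320),(224,84),(186,272)],(355,195),4.4)),
 ("side",[(A,B,.01),(-A,B,.01),(-A,-B,.01),(.05,0,.172),(-.049,0,.16)],un([(69,315),(263,371),(316,252),(118,62),(275,116)],(280,155),4.16))],[.6,-.15,0],"stand")
print("tip",place(st,[(-.05,0,.16),(.041,0,.16)]))
for n,z,t,s in [("soapcap",.15,(317,249),(330,238)),("cup",.07,(323,294),(369,258))]:
    r=least_squares(lambda v:np.r_[(proj(d["top"],[[v[0],v[1],z]])-t).ravel(),(proj(d["side"],[[v[0],v[1],z]])-s).ravel()],[.55,0]); print(n,r.x,np.round(r.fun,1))
E
python3 fit.py
```

```text
trap [0.5383 0.2258 0.0414]
[[-0.8, -0.1], [-0.6, -0.2], [-0.9, -0.2], [-1.0, 0.5], [-0.0, -0.7], [0.9, -0.9], [0.4, -1.0], [-0.7, -0.7]]
screen [0.5782 0.2248 0.0518]
[[0.1, -0.1], [0.5, -0.3], [-0.2, 0.2], [-0.4, 0.2]]
trap->screen [[0.57827363 0.22745443 0.        ]] [0.57822467 0.22480988 0.05175539]
stand [ 0.5544 -0.1655 -0.2101]
[[-1.2, -0.6], [0.0, -0.8], [-0.2, -0.0], [-0.7, -0.3], [-0.5, -0.3], [-0.5, 1.4], [-0.9, -2.1], [0.1, -1.8], [1.0, -1.8], [0.4, -1.1], [1.1, -0.2]]
tip [[ 0.50546818 -0.15505549  0.16      ]
 [ 0.59446659 -0.17403658  0.16      ]]
soapcap [0.52563406 0.01981782] [-0.2  1.8 -1.7 -0.7]
cup [0.43280266 0.00273187] [ 1.8  0.3 -0.6  2.3]
```

```bash
cat >> h.py <<'E'
def R(th): return np.array([[-np.sin(th),np.cos(th),0],[np.cos(th),np.sin(th),0],[0,0,-1.]])
SCR=np.array([.5782,.2262]); TH=.046
def wrist(robot,name):
    s=robot.state(); f=robot.grab_frame("wrist"); T=np.eye(4); T[:3,:3]=s["eef_rot"]; T[:3,3]=s["tool_pos"]
    f["world_to_cam"]=np.linalg.inv(T@f["T_tool_cam"]); pickle.dump(f,open(name+".pkl","wb"))
    im=f["color"][:,:,::-1].copy(); cv2.imwrite(f"pics/{name}.png",im); return f,im
E
python3 - <<'E'
from h import *; from station import robot
s=robot.state()
print(robot.ik([*SCR,.136],R(TH)),robot.ik([*SCR,.31],R(TH)),robot.ik([.466,-.147,.29],R(-.21)),robot.ik([.533,-.16,.18],R(-.21)))
robot.move_linear([.27,.57,.30]); robot.move_linear([.42,.25,.30],attitude=R(TH),v=.25); robot.move_linear([*SCR,.215],attitude=R(TH),v=.2)
robot.hold(.3)
f,im=wrist(robot,"w1")
Z=.16
for x in(.004,-.004):
  for y in (.03,-.03): print(proj(f,place([*SCR,TH],[(x,y,Z)])))
print(robot.state()["time_s"],robot.state()["tool_pos"],robot.state()["contact_force"])
E
```

```text
[-0.67964023  0.51590629  0.33904122  1.7613143  -0.21100208  0.90008537
 -0.20364425] [-0.71061254  0.34555828  0.37397829  1.5877127  -0.13152208  1.23324191
 -0.26711167] [-0.56809287  0.12242043  0.89201945  1.940528   -0.10548066  1.12613892
  0.15576263] [-0.41221638  0.43628823  0.82744015  1.90823924 -0.38829219  0.96438889
  0.38513588]
[[322.14134316 209.84258827]]
[[321.61629688 290.3492116 ]]
[[310.44243239 209.82946646]]
[[310.68278139 290.33654184]]
3.8583 [0.57800839 0.22654056 0.21553476] [ 0.27277677 -0.44067755  0.97176037]
```

View pics/w1.png

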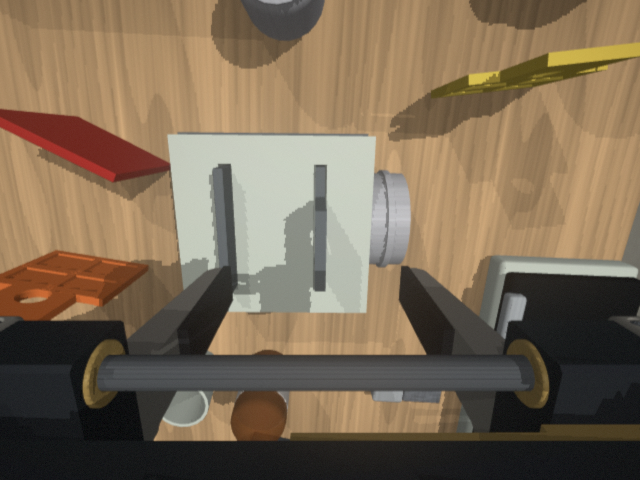

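The wrist view shows the screen at u≈314–327, about 4 px right of the prediction (roughly 3 mm in +x). I'll enlarge it to refine.

```bash
python3 - <<'E'
from h import *
f=pickle.load(open("w1.pkl","rb")); im=f["color"][:,:,::-1]
c=cv2.resize(im[120:320,160:390],None,fx=3,fy=3,interpolation=cv2.INTER_CUBIC)
cv2.imwrite("pics/w1c.png",c)
v=[*SCR,TH]
print("tab",proj(f,place(v,[(0,.03,.16),(0,-.03,.16)])),"body",proj(f,place(v,[(0,.055,.102),(0,-.055,.102)])))
tr=[.5383,.2258,.0414]
print("box",proj(f,place(tr,[(-.085,.08,.1),(.085,.08,.1),(.085,-.08,.1)])))
g=im[:,:,1].astype(int)
for r in (185,195,230,260,275): print(r,g[r,308:334].tolist())
E
```

```text
tab [[316.29187198 209.83602735]
 [316.14952534 290.3428767 ]] body [[316.20384114 166.11669684]
 [316.00413244 288.01054155]]
box [[163.30924135 132.25730313]
 [372.09655802 133.48578273]
 [363.46050504 310.53570375]]
185 [209, 208, 207, 206, 205, 183, 130, 121, 115, 113, 113, 114, 113, 114, 114, 113, 111, 106, 140, 203, 208, 209, 207, 208, 210, 209]
195 [208, 208, 208, 209, 204, 181, 136, 119, 113, 111, 113, 111, 112, 111, 111, 111, 109, 110, 157, 205, 209, 209, 208, 208, 209, 208]
230 [142, 143, 148, 168, 166, 130, 122, 106, 110, 111, 110, 112, 110, 111, 111, 111, 111, 116, 141, 184, 190, 189, 190, 189, 189, 188]
260 [140, 142, 141, 140, 136, 112, 98, 108, 109, 107, 108, 108, 111, 108, 108, 109, 109, 121, 167, 188, 190, 190, 189, 189, 190, 191]
275 [142, 141, 142, 141, 136, 104, 94, 81, 82, 81, 81, 79, 81, 80, 80, 82, 84, 113, 184, 189, 190, 190, 187, 188, 188, 190]
```

View pics/w1c.png

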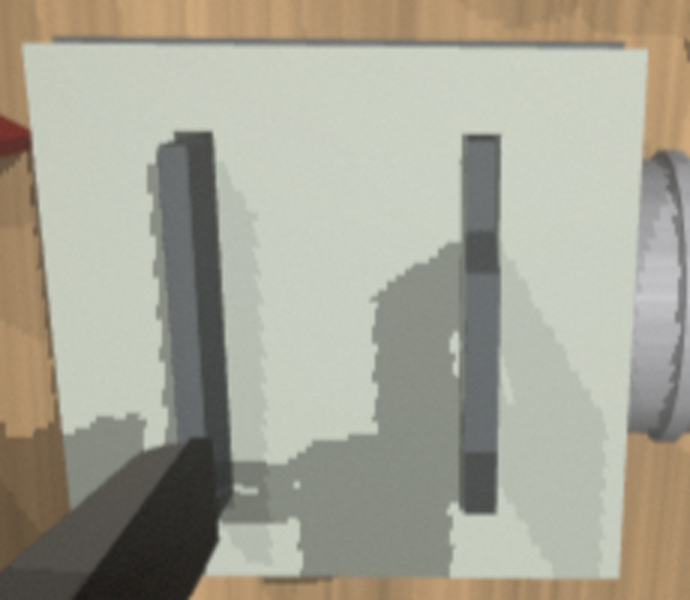

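The finger tips are centred near u≈318 rather than 315, so part of the offset is wrist-camera calibration. The net correction is about +1.2 mm in x. Now I'll grasp and lift.

```bash
python3 - <<'E'
from h import *; from station import robot
p=SCR+[.0012,-.0003]
robot.move_linear([*p,.215],attitude=R(TH),v=.1)
print(robot.move_linear([*p,.136],v=.12,force_limit=10))
robot.hold(.2); f0=robot.state()["contact_force"]
robot.close(effort=12); robot.hold(.2); s=robot.state(); print("grip",s["grip_width"],s["finger_force"],s["contact_force"]-f0,s["tool_pos"])
robot.close(effort=30); robot.hold(.2)
s=robot.state(); print("grip",s["grip_width"],s["finger_force"],s["contact_force"]-f0)
print(robot.move_linear([*p,.166],v=.06,force_limit=20)); print(robot.state()["contact_force"]-f0)
print(robot.move_linear([*p,.315],v=.12)); robot.hold(.3)
s=robot.state(); print(s["time_s"],s["grip_width"],s["contact_force"]-f0,s["tool_pos"])
f,im=wrist(robot,"w2"); g=robot.grab_frame("side"); pickle.dump(g,open("s2.pkl","wb"))
a=im[100:400,160:460]; b=cv2.resize(g["color"][150:400,200:400,::-1],(375,469))
a=cv2.resize(a,(469,469)); cv2.imwrite("pics/lift.png",np.hstack([np.ascontiguousarray(a)[:, :400],b]))
E
```

```text
False
grip 0.00799801835467023 11.978578716516495 [ 2.26586231  0.23072774 -1.85113248] [0.57973198 0.225864   0.13602508]
grip 0.00781317244479527 29.970940947532654 [ 2.94577354  0.98249597 -2.66014614]
False
[ 2.5516151   0.24008643 -0.4529252 ]
False
9.3083 0.007767144835775111 [-0.50484612  0.22925526 -1.87098346] [0.57930985 0.22585612 0.31466219]
```

View pics/lift.png

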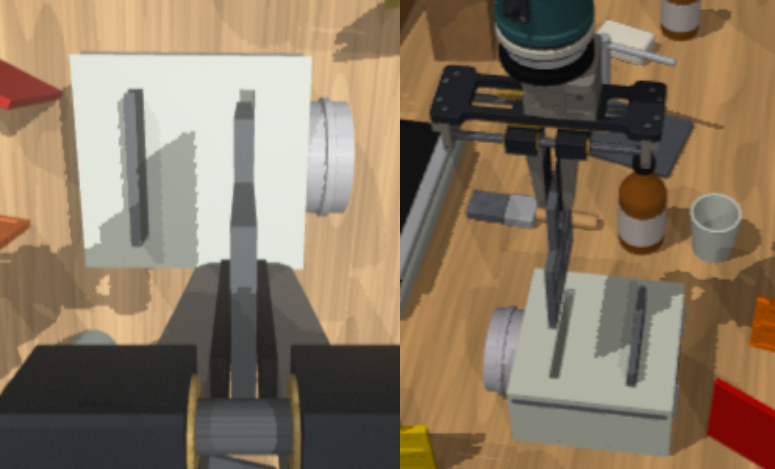

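The screen is out of the slot, upright in the gripper, with the slot empty and the cartridge still seated. Now I'll go to a point in front of the peg tip and check the peg there.

```bash
cat >> h.py <<'E'
ST=np.array([.5544,-.1655,-.2101])
def pegpos(x,y=0): return place(ST,[(x,y,0)])[0,:2]
E
python3 - <<'E'
from h import *; from station import robot
a=pegpos(-.085)
robot.move_linear([.47,.04,.315],attitude=R(-.08),v=.22)
robot.move_linear([*a,.30],attitude=R(ST[2]),v=.2)
robot.move_linear([*a,.182],v=.12,force_limit=10); robot.hold(.4)
s=robot.state(); print(s["time_s"],s["tool_pos"],a,s["grip_width"])
f,im=wrist(robot,"w3"); g=robot.grab_frame("side"); pickle.dump(g,open("s3.pkl","wb")); si=g["color"][:,:,::-1].copy()
P=place(ST,[(-.05,0,.16),(0,0,.16),(.041,0,.16),(.05,0,.172),(.065,.055,.01),(.065,-.055,.01),(-.065,.055,.01)])
print(np.round(proj(f,P),1).tolist()); print(np.round(proj(g,P),1).tolist())
E=place([*a,ST[2]],[(0,0,.16),(0,-.055,.148),(0,.055,.148)]); print(np.round(proj(f,E),1).tolist(),np.round(proj(g,E),1).tolist())
for k in (0,2):
  cv2.drawMarker(im,tuple(np.int32(proj(f,P[k])[0])),(0,0,255),0,6); cv2.drawMarker(si,tuple(np.int32(proj(g,P[k])[0])),(0,0,255),0,4)
b=cv2.resize(si[130:270,270:410],(400,400),interpolation=cv2.INTER_CUBIC); c=cv2.resize(im[60:360,240:540],(400,400),interpolation=cv2.INTER_CUBIC)
cv2.imwrite("pics/pre.png",np.hstack([c,b]))
E
```

```text
13.1667 [ 0.47137431 -0.14777276  0.18219738] [ 0.47126914 -0.1477726 ] 0.0077252782248648415
[[373.1, 268.2], [454.8, 268.3], [521.9, 268.3], [549.8, 276.0], [466.4, 161.0], [454.1, 264.5], [335.9, 160.9]]
[[347.3, 182.4], [327.7, 177.3], [311.9, 173.1], [308.4, 168.4], [295.3, 228.3], [311.0, 200.9], [342.9, 242.0]]
[[315.9, 268.2], [315.8, 336.3], [315.9, 175.4]] [[361.2, 186.0], [367.7, 175.7], [353.6, 204.6]]
```

View pics/pre.png

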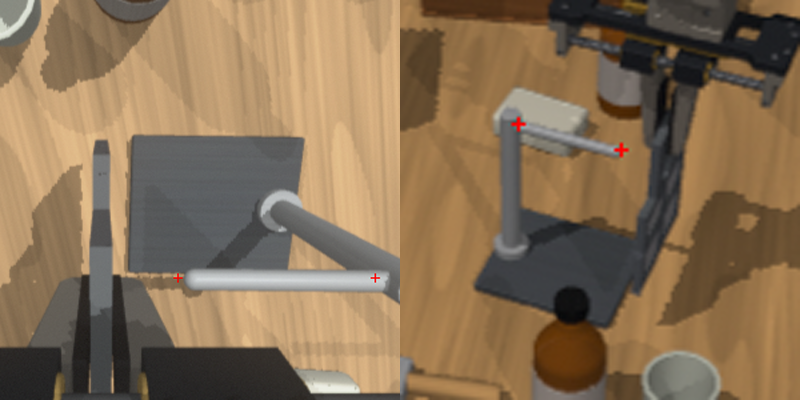

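The peg lines up with the prediction laterally: the axis is at crop row ≈280 against the marker at 278, under 1 mm. The tip is about 2 mm further out. I'll insert along the peg and lower.

```bash
python3 - <<'E'
from h import *; from station import robot
f0=robot.state()["contact_force"]
b=pegpos(-.022+.0015)
print(robot.move_linear([*b,.182],v=.06,force_limit=5)); robot.hold(.4)
s=robot.state(); print(s["tool_pos"],b,s["contact_force"]-f0)
print(robot.move_linear([*b,.169],v=.02,force_limit=3)); robot.hold(.3)
s=robot.state(); print(s["time_s"],s["tool_pos"],s["contact_force"]-f0)
f,im=wrist(robot,"w4"); g=robot.grab_frame("side"); si=g["color"][:,:,::-1].copy()
b=cv2.resize(si[130:270,270:410],(400,400),interpolation=cv2.INTER_CUBIC); c=cv2.resize(im[60:360,240:540],(400,400),interpolation=cv2.INTER_CUBIC)
cv2.imwrite("pics/ins.png",np.hstack([c,b]))
E
```

```text
False
[ 0.53432629 -0.16121259  0.1820758 ] [ 0.53435079 -0.16122457] [ 0.4386008   0.78549464 -0.31302372]
True
15.65 [ 0.53442641 -0.16120478  0.17417925] [0.41846514 0.94130847 6.37761169]
```

View pics/ins.png

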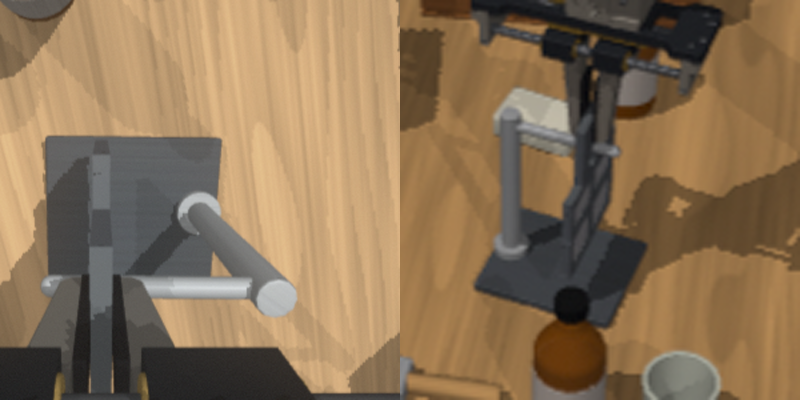

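The peg is through the eyelet, with contact at z=0.1742 (0.1745 expected). I'll back off 5 mm from the post for finger clearance, set it down lightly, and release.

```bash
python3 - <<'E'
from h import *; from station import robot
b=pegpos(-.0255)
robot.move_linear([*pegpos(-.0205),.1765],v=.03); robot.move_linear([*b,.1765],v=.03); robot.hold(.2)
print(robot.move_linear([*b,.170],v=.01,force_limit=1.5)); robot.hold(.2)
s=robot.state(); print(s["tool_pos"],s["contact_force"])
robot.ungrasp(); robot.hold(.3); s=robot.state(); print(s["grip_width"],s["contact_force"],s["tool_pos"])
robot.move_linear([*b,.33],v=.08); robot.hold(1.5)
print(robot.state()["time_s"])
f,im=wrist(robot,"w5"); g=robot.grab_frame("side"); t=robot.grab_frame("top")
z=lambda i,r:cv2.resize(np.ascontiguousarray(i[r[0]:r[0]+140,r[1]:r[1]+140]),(400,400),interpolation=cv2.INTER_CUBIC)
cv2.imwrite("pics/end.png",np.hstack([z(im,(180,250)),z(g["color"][:,:,::-1],(130,270))]))
E
```

```text
True
[ 0.5295613  -0.16020469  0.17416233] [0.93785244 0.69282582 6.12334706]
0.09196009292188916 [0.06118858 0.32403456 0.47074296] [ 0.52884054 -0.15995161  0.17349556]
22.2833
```

View pics/end.png

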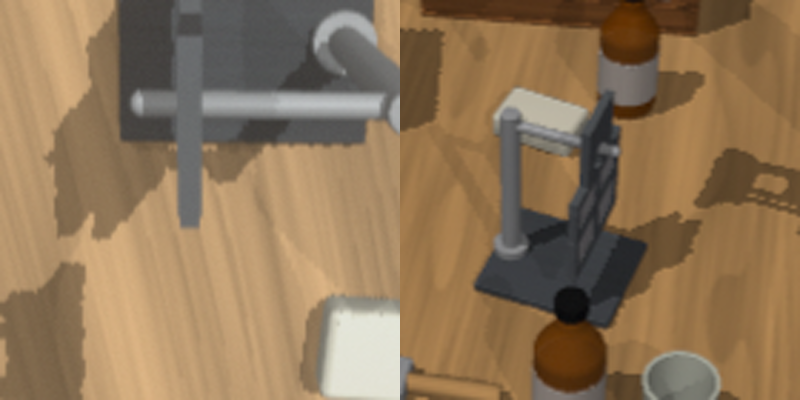

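The screen hangs free on the peg, clear of the gripper (peg tip at crop 135,102, screen at 190). I'll check that it is still, then hand in.

```bash
python3 - <<'E'
from station import robot
import numpy as np
for i in range(8):
    a=robot.grab_frame("side")["color"][155:250,300:370].astype(int); robot.hold(.25)
    b=robot.grab_frame("side")["color"][155:250,300:370].astype(int)
    n=(abs(a-b).max(2)>40).sum(); print(n)
    if n==0 and i>=1: break
print(robot.job_done(), robot.state()["time_s"])
E
```

```text
0
0
the job is handed in; nothing more can be done
the job is handed in; nothing more can be done
```

The lint screen hangs still and upright on the stand's peg with the gripper clear, the cartridge is still in its slot, nothing else was touched, and the job was handed in at about 23 s; no verdict came back.

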